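Cover the clean PTFE beakers from the stack of covers

ROBOT

A 6-joint arm with a two-finger parallel gripper is mounted at the origin on the work surface. World frame = base frame: x ahead of the robot, y to its left, z up, the work surface at z = 0. Lengths are in m, angles in rad, forces in N, time in s.
With the tool pointing down it reaches from about 0.3 to 0.95 m from the base axis. Payload 3.1 kg.
Tool frame: the origin (TCP) lies midway between the tips of the shut fingers; the grasp point (between the pads) lies 19 mm behind it; z points along the fingers, y is the line along which they close (so a half turn about z gives the same grasp; the last joint's range is limited). The gripper opens to 85 mm and grips with 20 to 120 N. Pads are 22 mm wide; open, the fingers measure 114 mm over their backs; the gripper's body (76 mm by 85 mm) begins 54 mm behind the grasp point. The pads swing forward as they close: fully open they stand 13 mm farther back than shut.
Start: joints at [-1.239, 0.308, 1.634, -0, 1.2, -0.07], TCP at [0.244, -0.575, 0.208] pointing down, gripper open.
Joint ranges: [-3.06, 3.06], [-0.79, 1.96], [0.05, 2.63], [-1.19, 4.34], [0.05, 2.64], [-2.94, 2.94]. Speed limits (rad/s): [2.79, 2.79, 3.14, 3.14, 3.14, 3.14].

INTERFACE

Orientations are given as a unit quaternion [w, x, y, z].
In Python, from cell import r gives the robot as it stands.
- The arm moves only by the tool carry_out, never from a script. Its argument "steps" is text: rows parted by semicolons, each of 5 numbers parted by spaces: the finger opening in cm, from 0 to 8.54, then the shift along the tool's x, y, z in cm, then the turn about the tool's z in rad. In form: claw x y z spin; .... A call has 1 to 12 rows; each row shifts and turns the commanded pose from where the row before left it, along the tool's axes as they then stand; what a row does not reach is not made up. A row lasts 1/10 s, in which the tool goes at most 50 mm and 8.59 degrees, less where a joint would pass 70% of its speed; a pose out of reach is approached as far as the arm can. A call with a gripper value outside its range is refused whole. The fingers move at their own pace and stop on an object; the grip force is fixed at half the most. Time passes only in rows, so rows that do not move let the fingers close. It gives the time, the measured TCP pose, the force, the opening and the grip force at its end, in the units of the state.
- r.observe(): the state, without advancing time (a new reading comes with each control period).
- r.get_image(name): name is "scene" or "top" or "wrist"; returns a dict with "color" (480x640x3 uint8, blue, green, red), "vertical_fov" (degrees; the focal length in pixels is half the picture's height over the tangent of half this angle, whatever the lens; pixels are square), "cx", "cy" (the principal point, pixels), "T" (4x4, takes a point from camera to world coordinates). Camera axes: x right, y down, z forward; pixel columns grow to the right and rows downward; lengths in m; the calibration is good to about 2 mm. A picture is of the moment at which its call begins. There is no depth.
- r.close_job(): hands the job in; it is judged then, once.
The state is a dict: "t": time; "qpos": joint angles; "joint_vel": joint speeds; "joint_efforts": joint torques, N m; "tool_pos": TCP position; "eef_rot": TCP orientation; "contact_force": force on the tool from outside, world axes, zero at the start; "ft_torque": the same for the moment, N m; "finger_gap": finger opening in m; "grip_force": force on a finger pad.
Only numpy, scipy, OpenCV 4.12 (cv2) and the standard library are available. Lean on these libraries where they do the work, as an engineer would, in place of code of your own. Each camera call takes 0.05 s, during which the arm holds its last target. There are 200 camera calls.

TASK

The four acid-washed beakers have dried: take the stack of covers apart and put on each beaker the cover of its size (smallest on smallest, and so on up), flat and centred so that no dust can get in. Set each cover down rather than dropping it, leave the beakers standing where they are, and do not knock over the two little bottles among them.

Things in the scene. Friction and masses are not known exactly. Their poses are not given: they have to be found in the camera images.
- cover_s_mid (a point): smallest cover, at the top of the stack: plain off-white PTFE disc, 36 mm diameter, 12 mm thick, about 27 g, with a shallow finger groove round its edge; point at its centre, half-way up (6 mm above its underside); z is the disc's axis. The four covers lie one on another in order of size, each 10 mm wider than the one above and roughly concentric (to 1-2 mm), the lowest on a fixed round blue mat 110 mm across and 3 mm thick on the bench.
- cover_m_mid (a point): second smallest cover, second from the top: off-white PTFE disc, 46 mm diameter, 12 mm thick, about 44 g; point at its centre, half-way up; z is its axis
- cover_l_mid (a point): second largest cover, third from the top: off-white PTFE disc, 56 mm diameter, 12 mm thick, about 65 g; point at its centre, half-way up; z is its axis
- cover_xl_mid (a point): largest cover, at the bottom of the stack on the blue mat: off-white PTFE disc, 66 mm diameter, 12 mm thick, about 90 g; point at its centre, half-way up; z is its axis
- beaker_s_rim (a point): smallest beaker: open white PTFE beaker standing loose on the black bench, 26 mm outer diameter, 36 mm tall, wall 3 mm, 20 g; point at the centre of its mouth, level with the rim; z up along its axis, x towards its small pouring lip, which sticks out 5 mm just below the rim
- beaker_m_rim (a point): second smallest beaker: as the smallest, 36 mm outer diameter, 48 mm tall, wall 3 mm, 34 g; point at the centre of its mouth, level with the rim; same axes
- beaker_l_rim (a point): second largest beaker: 46 mm outer diameter, 60 mm tall, wall 3 mm, 55 g; point at the centre of its mouth, level with the rim; same axes
- beaker_xl_rim (a point): largest beaker: 56 mm outer diameter, 74 mm tall, wall 3 mm, 85 g; point at the centre of its mouth, level with the rim; same axes
- amber_bottle: bystander: small closed brown glass bottle with black cap, 38 mm diameter, 72 mm tall, standing loose in the middle of the far half of the work area; origin at the centre of its underside, z up
- sample_bottle: bystander: small closed white bottle with blue cap, 34 mm diameter, 66 mm tall, standing loose at the left of the far half of the work area; origin at the centre of its underside, z up
Things that resemble listed ones, but are neither listed nor needed, are in the scene too. Leave any red look-alike of the part that bears cover_m_mid alone.

How it is judged:
At the end, for the whole second after the job is handed in: Each beaker stands upright within 30 mm of its starting place with its own size of cover flat on its rim (0.1 rad, height to 3 mm), centred to 8 mm so that the mouth is wholly closed; both little bottles still stand; nothing moves (horizontal distance between cover_s_mid and beaker_s_rim below 0.008 m and z of cover_s_mid in the frame of beaker_s_rim between 0.003 and 0.009 m and angle between the z axis of cover_s_mid and the z axis of beaker_s_rim, either way round below 0.1 rad and angle between each of beaker_s_rim, beaker_m_rim, beaker_l_rim, beaker_xl_rim's own z axis and vertical below 0.1 rad and distance of each of beaker_s_rim, beaker_m_rim, beaker_l_rim, beaker_xl_rim from where it was at the start of the episode below 0.03 m and linear speed of each of cover_s, beaker_s, cover_m, beaker_m, cover_l, beaker_l, cover_xl, beaker_xl below 0.02 m/s and horizontal distance between cover_m_mid and beaker_m_rim below 0.008 m and z of cover_m_mid in the frame of beaker_m_rim between 0.003 and 0.009 m and angle between the z axis of cover_m_mid and the z axis of beaker_m_rim, either way round below 0.1 rad and horizontal distance between cover_l_mid and beaker_l_rim below 0.008 m and z of cover_l_mid in the frame of beaker_l_rim between 0.003 and 0.009 m and angle between the z axis of cover_l_mid and the z axis of beaker_l_rim, either way round below 0.1 rad and horizontal distance between cover_xl_mid and beaker_xl_rim below 0.008 m and z of cover_xl_mid in the frame of beaker_xl_rim between 0.003 and 0.009 m and angle between the z axis of cover_xl_mid and the z axis of beaker_xl_rim, either way round below 0.1 rad and angle between each of amber_bottle, sample_bottle's own z axis and vertical below 0.2 rad); the robot touches nothing.
It fails at once if a cover is dropped or thrown (faster than 0.6 m/s, as after falling 18 mm, while no finger touches it) ((linear speed of cover_s above 0.6 m/s and contact force between the fingers and cover_s below 0.05 N) or (linear speed of cover_m above 0.6 m/s and contact force between the fingers and cover_m below 0.05 N) or (linear speed of cover_l above 0.6 m/s and contact force between the fingers and cover_l below 0.05 N) or (linear speed of cover_xl above 0.6 m/s and contact force between the fingers and cover_xl below 0.05 N)).
It fails at once if a beaker is knocked over (angle between any of beaker_s_rim, beaker_m_rim, beaker_l_rim, beaker_xl_rim's own z axis and vertical above 0.6 rad).
It fails at once if one of the two little bottles is knocked over (angle between any of amber_bottle, sample_bottle's own z axis and vertical above 0.6 rad).
It also fails if it takes over 109 s, if anything falls off the work surface, if the arm or the gripper's body presses on something with over 40 N, if the wrist force passes 120 N, or if a joint passes its speed limit or range.

## Working session

There is one attempt and no reset: what is moved stays moved. The work goes in short steps, Python scripts to look and compute and a tool call to move; the robot and the scene stay as the last step left them, time stands still between calls to the robot, and variables do not carry over. Pictures are saved under pics/ and viewed, at most 14 in all, crops included, and the job is handed in when it is done.

Besides the shell and the picture viewer there is one more tool, called after ">>>" as name(argument=value, ...), one argument or row to a line, values as JSON. carry_out: Moves the arm, as the interface text tells. Its arguments: {"type":"object","properties":{"steps":{"type":"string"}},"required":["steps"]}

```bash
mkdir -p pics; ls
python3 - <<'E'
from cell import r
import cv2
o=r.observe();print(o['t'],o['tool_pos'],o['eef_rot'],o['finger_gap'])
for n in ["scene","top"]:
    im=r.get_image(n);cv2.imwrite(f"pics/{n}0.png",im["color"]);print(n,im["vertical_fov"],im["cx"],im["cy"],im["T"])
E
```

```text
pics
0.0 [ 0.24413251 -0.57438592  0.20633459] [-1.14101020e-03  9.79886409e-01  1.99552765e-01 -1.31524714e-04] 0.08540888091180818
scene 51.97570994366073 309.22843734694715 241.02952163690742 [[ 0.66527489  0.59653167 -0.44895355  0.96021575]
 [ 0.7465685  -0.53692337  0.39287246 -0.30985541]
 [-0.00669278 -0.59654276 -0.80255339  0.71681052]
 [ 0.          0.          0.          1.        ]]
top 52.075573370009096 313.74579179445874 241.89417107232313 [[ 0.01703575 -0.99301353  0.11676432  0.50656042]
 [-0.99984885 -0.01732481 -0.00146104 -0.00253832]
 [ 0.00347375 -0.11672178 -0.99315858  0.86678226]
 [ 0.          0.          0.          1.        ]]
```

View pics/scene0.png

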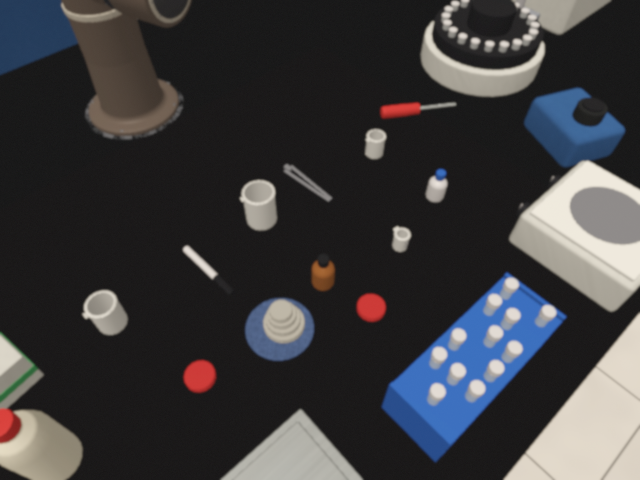

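View pics/top0.png

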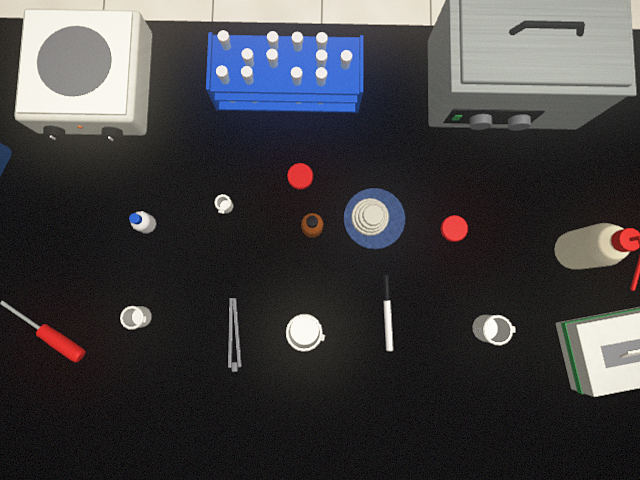

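The scene view shows the stack on the blue mat (280,320), four beakers at (108,312), (259,204), (375,143) and (401,239), the amber bottle at (323,273), the sample bottle at (437,186) and two red discs at (371,307) and (200,376). In the top view the stack is at (372,216). The beakers are at (304,333) XL, (493,330) L, (136,317) M and (223,204) S. The red discs at (300,176) and (455,228) are the decoys; the off-white stacked discs are the ones meant. I'll enlarge both views.

Run:
```python
import cv2,numpy as np
for n,c in [("top",[(304,333),(493,330),(136,317),(223,204),(374,218),(312,225)]),("scene",[(259,204),(108,312),(375,143),(401,239),(280,323),(323,273)])]:
    im=cv2.imread(f"pics/{n}0.png");t=[]
    for u,v in c:
        t.append(cv2.resize(im[v-32:v+32,u-32:u+32],(256,256),interpolation=cv2.INTER_CUBIC))
        for k in range(0,64,8):
            cv2.putText(t[-1],str(u-32+k),(k*4,8),0,.28,(0,255,255));cv2.line(t[-1],(k*4,10),(k*4,14),(0,255,0));cv2.putText(t[-1],str(v-32+k),(0,k*4+4),0,.28,(0,255,255))
    cv2.imwrite(f"pics/{n}c.png",np.vstack([np.hstack(t[:3]),np.hstack(t[3:])]))
```

```text
(no output)
```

View pics/topc.png

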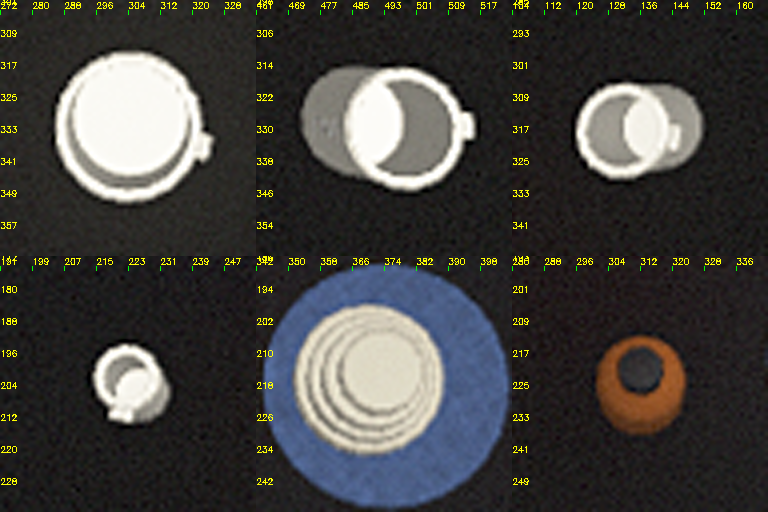

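View pics/scenec.png

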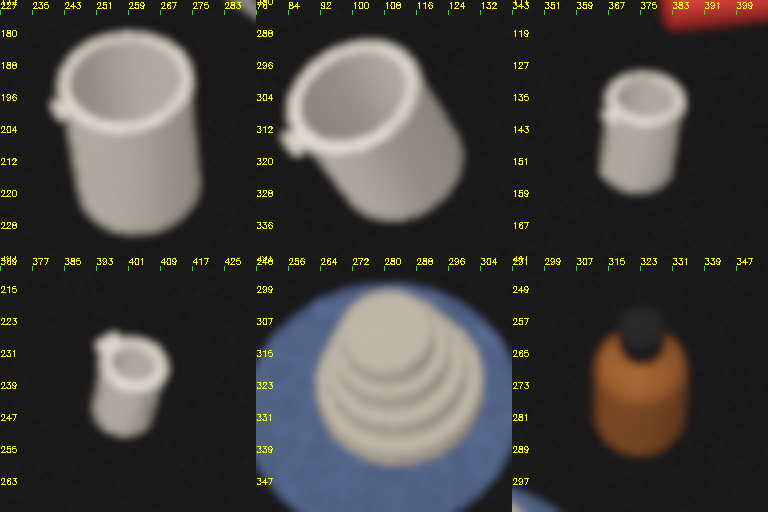

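Enlarged crops. Rim centres in the top view are XL (304.4,332.6), L (498,330), M (131.9,317.8) and S (222.6,202.5). The small cover's top face is at (373.6,215) and the mat is around (374,218). Rim centres in the scene view are XL (258.5,192.4), L (100.6,304.3), M (376.4,135.6) and S (403,234), with the cover top at (281.1,309.8). The stack is four plain off-white discs, so it is not the red ones. Next I triangulate.

```bash
cat > h.py <<'E'
import numpy as np
from cell import r
from scipy.spatial.transform import Rotation as R
def ray(im,u,v):
    f=240/np.tan(np.radians(im["vertical_fov"])/2)
    d=im["T"][:3,:3]@np.array([(u-im["cx"])/f,(v-im["cy"])/f,1]);return im["T"][:3,3],d/np.linalg.norm(d)
def tri(rays):
    A=sum(np.eye(3)-np.outer(d,d) for _,d in rays);b=sum((np.eye(3)-np.outer(d,d))@c for c,d in rays)
    p=np.linalg.solve(A,b);return p,max(np.linalg.norm(np.cross(p-c,d)) for c,d in rays)
def atz(im,u,v,z):
    c,d=ray(im,u,v);return c+d*(z-c[2])/d[2]
def pix(im,p):
    f=240/np.tan(np.radians(im["vertical_fov"])/2)
    q=im["T"][:3,:3].T@(np.asarray(p)-im["T"][:3,3]);return im["cx"]+f*q[0]/q[2],im["cy"]+f*q[1]/q[2]
def move(target,yaw=None):
    "shift in tool axes, cm"
    o=r.observe();Q=R.from_quat(np.roll(o["eef_rot"],-1));return Q.inv().apply(np.asarray(target)-o["tool_pos"])*100
E
python3 - <<'E'
from h import *
a=r.get_image("top");b=r.get_image("scene")
D={"XL":((304.4,332.6),(258.5,192.4),.074),"L":((498,330),(100.6,304.3),.060),"M":((131.9,317.8),(376.4,135.6),.048),"S":((222.6,202.5),(403,234),.036),"stackS":((373.6,215),(281.1,309.8),.051),"stackXL(top z.015)":((370.25,216.75),None,.015),"mat":((374,218),None,.003),"amber cap":((312,222),(323.5,259),.072),"smpl":((136,218),(440,174),.066)}
for k,(p,q,z) in D.items():
    p=np.array(p)-.375
    if q: t,e=tri([ray(a,*p),ray(b,*(np.array(q)-.375))]);print(k,t.round(4),round(e,4),atz(a,*p,z).round(4),atz(b,*(np.array(q)-.375),z).round(4))
    else: print(k,atz(a,*p,z).round(4))
o=r.observe();print(o["tool_pos"],R.from_quat(np.roll(o["eef_rot"],-1)).as_matrix().round(3))
E
```

```text
XL [0.4554 0.0107 0.0689] 0.0016 [0.4549 0.0093 0.074 ] [0.4603 0.0095 0.074 ]
L [ 0.4637 -0.3053  0.0541] 0.0013 [ 0.4634 -0.3043  0.06  ] [ 0.4689 -0.3043  0.06  ]
M [0.4731 0.2975 0.0422] 0.0016 [0.4724 0.2941 0.048 ] [0.478  0.2939 0.048 ]
S [0.6727 0.1572 0.03  ] 0.0018 [0.6703 0.1546 0.036 ] [0.6761 0.1549 0.036 ]
stackS [ 0.6523 -0.1025  0.0453] 0.0016 [ 0.6504 -0.1031  0.051 ] [ 0.6558 -0.1029  0.051 ]
stackXL(top z.015) [ 0.6536 -0.1016  0.015 ]
mat [ 0.6535 -0.1097  0.003 ]
amber cap [0.6355 0.0016 0.064 ] 0.0015 [6.333e-01 3.000e-04 7.200e-02] [ 0.6403 -0.001   0.072 ]
smpl [0.6374 0.2937 0.0593] 0.0007 [0.6359 0.2906 0.066 ] [0.641  0.2882 0.066 ]
[ 0.24423848 -0.57470411  0.2067645 ] [[ 0.92   0.391 -0.   ]
 [ 0.391 -0.92   0.001]
 [ 0.    -0.001 -1.   ]]
```

>>> carry_out(
  steps="8.5 0 0 0 0.134; 8.5 0 0 0 0.134; 8.5 0 0 0 0.134; 8.5 2.9 -3.35 0 0; 8.5 2.9 -3.35 0 0; 8.5 2.9 -3.35 0 0; 8.5 2.9 -3.35 0 0; 8.5 2.9 -3.35 0 0; 8.5 2.9 -3.35 0 0; 8.5 2.9 -3.35 0 0; 8.5 2.9 -3.35 0 0; 8.5 2.9 -3.35 0 0",
)

```text
t: 1.4
tool_pos: [0.5063, -0.2722, 0.2075]
eef_rot: [0.0, 1.0, -0.0, -0.0]
contact_force: [0.8, -0.4, -0.3]
finger_gap: 0.0849
grip_force: 0.0
```

>>> carry_out(
  steps="8.5 2.9 -3.35 0 0; 8.5 2.9 -3.35 0 0; 8.5 2.9 -3.35 0 0; 8.5 2.9 -3.35 0 0; 8.5 2 -1 0 0; 8.5 0 0 0 0; 8.5 0 0 0 0; 8.5 0 0 0 0",
)

```text
t: 2.2
tool_pos: [0.6404, -0.1306, 0.2071]
eef_rot: [0.0, 1.0, -0.001, -0.001]
contact_force: [0.4, 0.4, -0.5]
finger_gap: 0.0847
grip_force: 0.0
```

Run:
```python
from h import *
import cv2
for k in range(3):
    o=r.observe();print(o['t'],o["tool_pos"].round(4),o["contact_force"])
    im=r.get_image("wrist")
print(R.from_quat(np.roll(o["eef_rot"],-1)).as_matrix().round(4))
cv2.imwrite("pics/w1.png",im["color"]);print(im["vertical_fov"],im["T"])
```

```text
2.2 [ 0.6404 -0.1306  0.2071] [ 0.44031705  0.39570574 -0.49179988]
2.25 [ 0.6404 -0.1308  0.2073] [-0.04365298 -2.10657059  0.34912941]
2.3 [ 0.6405 -0.1309  0.2075] [-0.11589847 -0.38748688 -0.79446828]
[[ 1.0e+00 -1.7e-03 -8.0e-04]
 [-1.7e-03 -1.0e+00 -1.0e-04]
 [-8.0e-04  1.0e-04 -1.0e+00]]
71.16640636899938 [[-1.81390680e-03 -9.66193145e-01 -2.57812948e-01  7.06590403e-01]
 [-9.99998328e-01  1.69290211e-03  6.91328146e-04 -1.30642393e-01]
 [-2.31504432e-04  2.57813771e-01 -9.66194600e-01  3.74136717e-01]
 [ 0.00000000e+00  0.00000000e+00  0.00000000e+00  1.00000000e+00]]
```

View pics/w1.png

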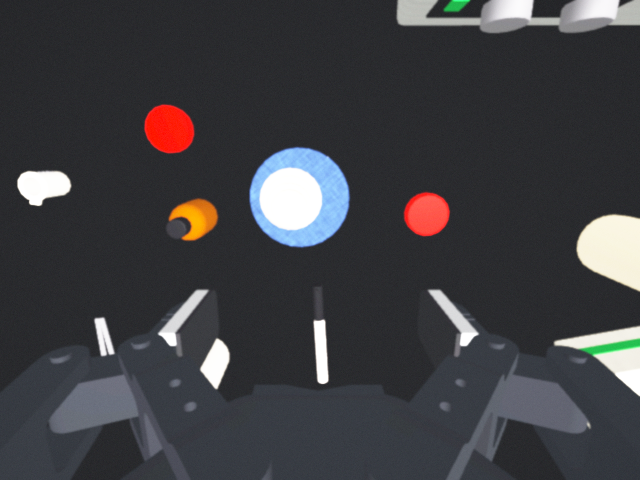

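Run:
```python
from h import *
import cv2
im=r.get_image("wrist");g=im["color"].astype(int)
o=r.observe();print(o["tool_pos"],im["cx"],im["cy"],"TCPpix",pix(im,o["tool_pos"]),"back13",pix(im,o["tool_pos"]+[0,0,.013]))
def blob(m,lo,hi):
    n,l,s,c=cv2.connectedComponentsWithStats(m.astype(np.uint8))
    for i in range(1,n):
        if s[i,4]>300 and lo[0]<c[i][0]<hi[0] and lo[1]<c[i][1]<hi[1]: 
            h=cv2.convexHull(np.argwhere(l==i)[:,::-1].astype(np.int32));e=cv2.fitEllipse(h);print(np.round(e[0],2),np.round(e[1],1),s[i]);yield e[0]
for e in blob((g[...,0]-g[...,2]>25),(240,140),(360,260)): print("mat",atz(im,*e,.003).round(4))
for e in blob(g.min(2)>200,(240,140),(360,260)): print("white",atz(im,*e,.015).round(4),atz(im,*e,.051).round(4))
# red discs
for e in blob((g[...,2]-g[...,0]>150)&(g[...,1]<60),(100,80),(500,260)): print("red",atz(im,*e,.012).round(4))
# grey levels over the stack
print(g[150:250:3,291].min(1)); print(g[199,245:355:3].min(1))
```

```text
[ 0.64078478 -0.13079044  0.20769857] 317.8136460651603 240.32117418321027 TCPpix (np.float64(318.4022415550619), np.float64(279.486561041132)) back13 (np.float64(318.4408809004861), np.float64(289.2512405188903))
[299.14 196.93] [100.6 102. ] [ 249  147  101  101 5049]
mat [ 0.6575 -0.1098  0.003 ]
[290.49 198.58] [62. 63.] [ 259  168   63   62 3073]
white [ 0.6573 -0.1011  0.015 ] [ 0.6623 -0.1041  0.051 ]
[168.77 128.89] [45.4 51.2] [ 145  105   49   48 1840]
red [0.7288 0.0225 0.012 ]
[144 151 150 145 139 137 239 255 255 255 255 253 255 252 255 255 255 255
 255 255 255 255 255 255 255 254 253 139 147 142 150 154  85  46]
[ 43  44 140 148 139 252 254 255 255 255 255 255 255 255 255 255 255 255
 255 255 254 255 255 255 255 255 149 138 135 137 144 141 142 139 138  46
  45]
```

The wrist view shows the stack as a white blob (291,199) on the blue mat (299,197), the red discs at (169,129) and (426,214), and the amber bottle at (192,218). The three cameras agree to within about 3 mm. I descend on the smallest cover.

>>> carry_out(
  steps="6 1.4 -2.8 0 0; 6 0 0 3.5 0; 6 0 0 3.5 0; 6 0 0 3.5 0; 6 0 0 3 0; 6 0 0 1 0; 6 0 0 0 0; 6 0 0 0 0",
)

```text
t: 3.2
tool_pos: [0.6567, -0.1024, 0.0641]
eef_rot: [0.0, 1.0, -0.0, 0.001]
contact_force: [1.1, -0.4, 0.5]
finger_gap: 0.06
grip_force: 0.0
```

Run:
```python
from h import *
import cv2
o=r.observe();print(o["tool_pos"],o["contact_force"],o["finger_gap"])
im=r.get_image("wrist");cv2.imwrite("pics/w2.png",im["color"]);print(pix(im,o["tool_pos"]))
```

```text
[ 0.65668759 -0.10238874  0.06414632] [ 1.10757571 -0.42943103  0.52033182] 0.05999226800789965
(np.float64(318.47488942006504), np.float64(279.72082638141904))
```

View pics/w2.png

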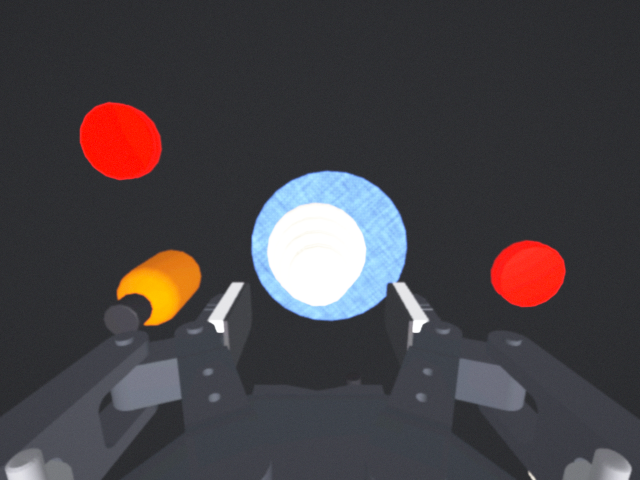

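Run:
```python
import cv2,numpy as np
im=cv2.imread("pics/w2.png");c=im[190:320,230:430].astype(float)
c=np.clip((c-200)*4.5,0,255).astype(np.uint8);c=cv2.resize(c,(800,520),interpolation=cv2.INTER_CUBIC)
for k in range(0,200,20): cv2.putText(c,str(230+k),(k*4,10),0,.35,(0,0,255))
for k in range(0,130,10): cv2.putText(c,str(190+k),(0,k*4+4),0,.35,(0,0,255))
cv2.imwrite("pics/w2c.png",c)
```

```text
(no output)
```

View pics/w2c.png

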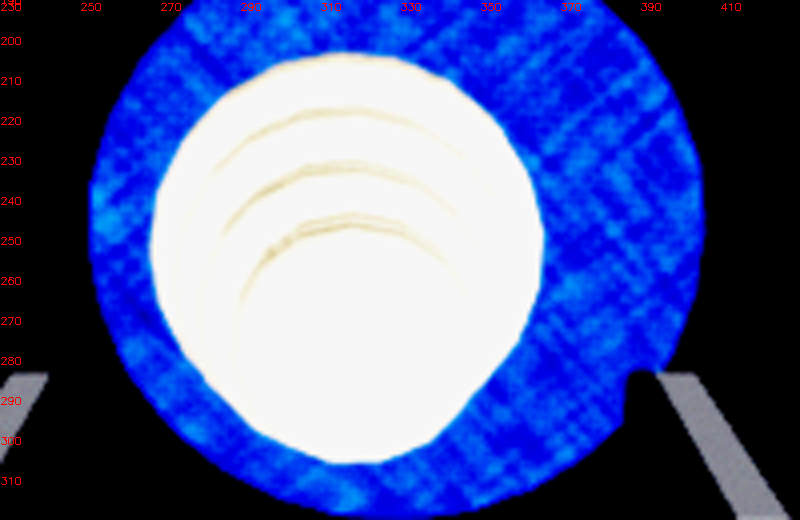

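The stretched crop shows the S disc's far edge at row 247, its near edge at (317,305) and its left edge near column 288. Fainter arcs at rows 232, 218 and 204 are the M, L and XL far edges.

Run:
```python
from h import *
im=r.get_image("wrist");o=r.observe();print(o["tool_pos"])
for n,p,z in [("near",(317,305),.051),("far",(317,246.5),.051),("left",(288,272),.051),("farM",(317,231.5),.039),("farL",(317,218),.027),("farXL",(317,204),.015)]: print(n,atz(im,*p,z).round(4))
```

```text
[ 0.65754298 -0.10243173  0.06522343]
near [ 0.6361 -0.1016  0.051 ]
far [ 0.6717 -0.1017  0.051 ]
left [ 0.6566 -0.0851  0.051 ]
farM [ 0.6776 -0.1016  0.039 ]
farL [ 0.6834 -0.1016  0.027 ]
farXL [ 0.6903 -0.1016  0.015 ]
```

>>> carry_out(
  steps="5.5 -0.3 0 1 0; 5.5 0 0 0.9 0; 5.5 0 0 0 0; 5.5 0 0 0 0",
)

```text
t: 3.7
tool_pos: [0.6518, -0.1017, 0.0428]
eef_rot: [-0.0, 1.0, -0.0, -0.001]
contact_force: [-0.5, -0.2, 0.2]
finger_gap: 0.0553
grip_force: 0.0
```

```bash
cat >> h.py <<'E'
def avg(n=8):
    L=[];F=[]
    for _ in range(n):
        im=r.get_image("wrist");o=r.observe();L.append(o["tool_pos"]);F.append(o["contact_force"])
    L=np.array(L);print(round(o["t"],2),L.mean(0).round(4),L.std(0).round(4),np.mean(F,0).round(2),round(o["finger_gap"],4),round(o["grip_force"],1));return im
E
python3 -c "
from h import *
avg(6)"
```

```text
4.0 [ 0.6527 -0.1018  0.0437] [0.0002 0.     0.0002] [-0.24  0.41  0.11] 0.0547 0.0
```

>>> carry_out(
  steps="5.5 0.1 0.1 0.5 0; 5 0 0 0 0; 4.5 0 0 0 0; 3 0 0 0 0; 3 0 0 0 0; 3 0 0 0 0; 3 0 0 0 0; 3 0 0 0 0",
)

```text
t: 4.8
tool_pos: [0.6535, -0.1028, 0.0386]
eef_rot: [0.0, 1.0, -0.0, 0.0]
contact_force: [-0.2, 0.4, 0.1]
finger_gap: 0.0302
grip_force: 0.0
```

```bash
python3 -c "
from h import *
avg(2)"
```

```text
4.9 [ 0.6535 -0.1028  0.0386] [0. 0. 0.] [ 0.41  0.37 -0.94] 0.0297 0.0
```

Run:
```python
from h import *
import cv2
im=r.get_image("wrist");c=im["color"][180:340,200:440].astype(float);c=255*(c/255)**.8
cv2.imwrite("pics/w3.png",cv2.resize(c.astype(np.uint8),(720,480)))
```

```text
(no output)
```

View pics/w3.png

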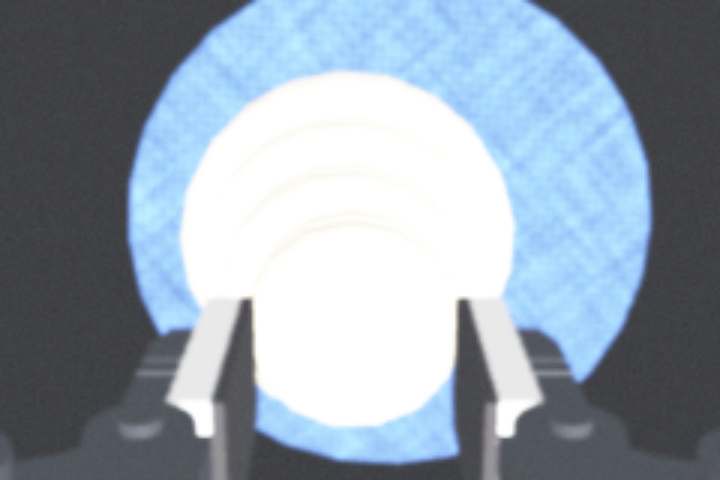

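The wrist crop shows the pads straddling the S disc at its edges, columns 284 to 352 in the full image. I'll close further.

>>> carry_out(
  steps="2 0 0 0 0; 1.5 0 0 0 0; 1 0 0 0 0; 1 0 0 0 0",
)

```text
t: 5.35
tool_pos: [0.6535, -0.1028, 0.0386]
eef_rot: [-0.0, 1.0, -0.0, 0.0]
contact_force: [-0.6, 0.4, -0.3]
finger_gap: 0.0098
grip_force: 0.0
```

Run:
```python
from h import *
import cv2
im=avg(2);c=im["color"][180:340,200:440].astype(float);c=255*(c/255)**.8
cv2.imwrite("pics/w4.png",cv2.resize(c.astype(np.uint8),(720,480)))
print(pix(im,[.6535,-.1028+.018,.045]),pix(im,[.6535,-.1028-.018,.045]))
```

```text
5.45 [ 0.6535 -0.1028  0.0385] [0. 0. 0.] [-0.01  0.41 -0.2 ] 0.01 0.0
(np.float64(283.37408974287433), np.float64(284.3509864282998)) (np.float64(353.64376628244395), np.float64(284.3432969642349))
```

View pics/w4.png

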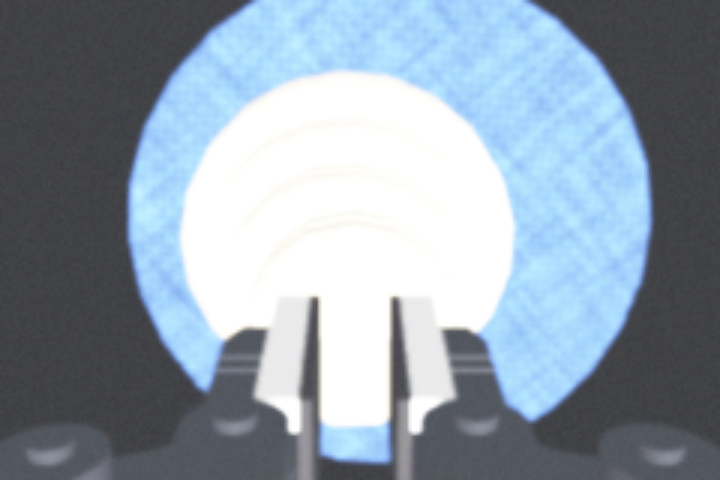

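>>> carry_out(
  steps="1 0 0 0.2 0; 1 0 0 0.1 0; 1 0 0 0 0",
)

```text
t: 5.75
tool_pos: [0.6532, -0.1028, 0.0352]
eef_rot: [-0.0, 1.0, -0.0, -0.0]
contact_force: [0.6, 0.1, -0.8]
finger_gap: 0.0097
grip_force: 0.0
```

Run:
```python
from h import *
im=avg(2)
c,d=ray(im,318,279)
for x in (.6535,.6585,.6645): print(x,(c+d*(x-c[0])/d[0]).round(4))
```

```text
5.85 [ 0.6534 -0.1028  0.0354] [0.     0.     0.0001] [-0.31 -0.08 -0.09] 0.01 0.0
0.6535 [ 0.6535 -0.1025  0.0348]
0.6585 [ 0.6585 -0.1025  0.0475]
0.6645 [ 0.6645 -0.1025  0.0627]
```

>>> carry_out(
  steps="1 0 0 0.2 0; 1 0 0 0.1 0; 1 0 0 0 0",
)

```text
t: 6.15
tool_pos: [0.6533, -0.1028, 0.0323]
eef_rot: [-0.0, 1.0, -0.0, -0.0]
contact_force: [-0.8, -0.1, -0.7]
finger_gap: 0.0101
grip_force: 0.0
```

>>> carry_out(
  steps="1 0 0 0.1 0; 1 0 0 0.1 0; 1 0 0 0 0",
)

```text
t: 6.45
tool_pos: [0.6534, -0.1028, 0.0304]
eef_rot: [-0.0, 1.0, -0.0, -0.0]
contact_force: [-0.0, 0.2, 0.2]
finger_gap: 0.0101
grip_force: 0.0
```

Run:
```python
from h import *
import cv2
im=r.get_image("scene");print(pix(im,[.6534,-.1028,.0304]),pix(im,[.6534,-.1028,.051]))
cv2.imwrite("pics/s4.png",cv2.resize(im["color"][240:370,200:360],(800,650),interpolation=cv2.INTER_CUBIC)[:600])
```

```text
(np.float64(280.49169416539456), np.float64(314.7388741915874)) (np.float64(279.7710372874223), np.float64(308.32612996591416))
```

View pics/s4.png

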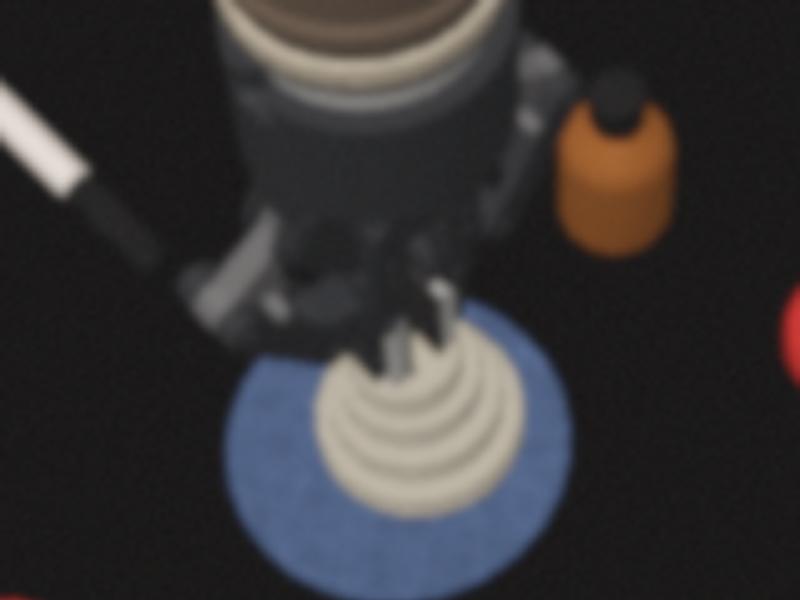

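The scene crop shows the closed tips at about (279,315), still just over the S cover. I keep lowering until contact.

>>> carry_out(
  steps="1 0 0 0.1 0; 1 0 0 0.1 0; 1 0 0 0 0",
)

```text
t: 6.8
tool_pos: [0.6533, -0.1028, 0.0283]
eef_rot: [-0.0, 1.0, -0.0, -0.0]
contact_force: [0.4, -0.3, 0.7]
finger_gap: 0.0095
grip_force: 0.0
```

>>> carry_out(
  steps="1 0 0 0.1 0; 1 0 0 0.1 0; 1 0 0 0 0",
)

```text
t: 7.1
tool_pos: [0.6536, -0.1028, 0.0277]
eef_rot: [-0.0, 1.0, -0.0, -0.0]
contact_force: [-2.8, 0.5, 6.3]
finger_gap: 0.0105
grip_force: 2.5
```

>>> carry_out(
  steps="1 0 0 0.1 0; 1 0 0 0.1 0; 1 0 0 0 0",
)

```text
t: 7.4
tool_pos: [0.6537, -0.1029, 0.0276]
eef_rot: [-0.0, 1.0, -0.0, -0.0]
contact_force: [-5.6, 1.0, 13.5]
finger_gap: 0.0097
grip_force: 6.7
```

Contact comes at TCP z 0.028 with a 10 mm gap, so the real tips sit about 23 mm behind the reported TCP. I'll work from that touch: back off, open, and go down around S.

>>> carry_out(
  steps="1 0 0 -1 0; 5.5 0 0 -0.5 0; 5.5 0 0 0 0; 5.5 0 0 0 0; 5.5 0 0 0 0; 5.5 0 0 1.2 0; 5.5 0 0 1.1 0; 5.5 0 0 0 0; 5.5 0 0 0 0; 4.5 0 0 0 0; 3 0 0 0 0; 3 0 0 0 0",
)

```text
t: 8.6
tool_pos: [0.6543, -0.103, 0.0174]
eef_rot: [0.0, 1.0, -0.0, 0.001]
contact_force: [0.7, -0.3, 0.2]
finger_gap: 0.0332
grip_force: 59.6
```

>>> carry_out(
  steps="3 0 0 0 0; 3 0 0 0 0; 2 0 0 0 0; 2 0 0 0 0; 2 0 0 0 0",
)

```text
t: 9.1
tool_pos: [0.6542, -0.103, 0.0173]
eef_rot: [0.0, 1.0, -0.0, 0.001]
contact_force: [-0.1, 0.4, 4.3]
finger_gap: 0.0327
grip_force: 60.0
```

>>> carry_out(
  steps="2 0 0 -0.5 0; 2 0 0 -1 0; 2 0 0 -2.5 0; 2 0 0 -4 0; 2 -0.5 -2 -4 0; 2 -0.5 -3.5 0 0; 2 -0.5 -4 0 0; 2 -0.5 -4 0 0; 2 -0.5 -4 0 0; 2 -0.5 -4 0 0; 2 -0.5 -3 0 0; 2 0 -1.3 0 0",
)

```text
t: 10.3
tool_pos: [0.6171, 0.158, 0.1365]
eef_rot: [-0.0, 1.0, 0.001, -0.001]
contact_force: [-0.4, -0.1, -1.2]
finger_gap: 0.0332
grip_force: 59.6
```

>>> carry_out(
  steps="2 0 0 0 0; 2 0 0 0 0; 2 0 0 0 0",
)

```text
t: 10.6
tool_pos: [0.6188, 0.1535, 0.1365]
eef_rot: [0.0, 1.0, -0.001, -0.0]
contact_force: [-0.6, -0.4, -0.3]
finger_gap: 0.0331
grip_force: 59.6
```

Run:
```python
from h import *
import cv2
im=avg(3);cv2.imwrite("pics/w5.png",im["color"])
print(pix(im,[.6735,.155,.036]))
```

```text
10.75 [0.6188 0.1536 0.1365] [0.     0.0001 0.    ] [-0.14  0.11  0.16] 0.0329 59.6
(np.float64(316.2866610189639), np.float64(166.10147562477653))
```

View pics/w5.png

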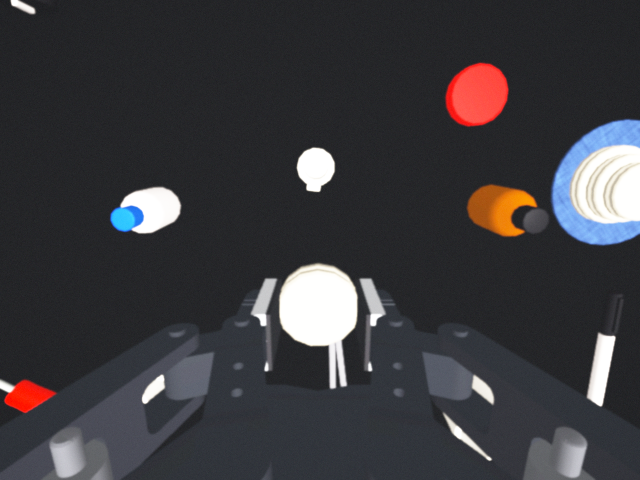

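The S cover is held flat at (318,304), and the small beaker is ahead at (316,166) with its lip towards the robot. Refining both centres.

```bash
cat >> h.py <<'E'
import cv2
def white(im,box,th=150,k=7,fill=True):
    "rim circle: white blob in box, lip removed by opening"
    u0,v0,u1,v1=box;m=(im["color"].min(2)>th).astype(np.uint8);z=np.zeros_like(m);z[v0:v1,u0:u1]=m[v0:v1,u0:u1]
    c,_=cv2.findContours(z,cv2.RETR_EXTERNAL,cv2.CHAIN_APPROX_NONE);c=max(c,key=cv2.contourArea)
    z[:]=0;cv2.drawContours(z,[c],-1,1,-1);z=cv2.morphologyEx(z,cv2.MORPH_OPEN,cv2.getStructuringElement(2,(k,k)))
    c,_=cv2.findContours(z,cv2.RETR_EXTERNAL,cv2.CHAIN_APPROX_NONE);c=max(c,key=cv2.contourArea)
    e=cv2.fitEllipse(c);print("ellipse",np.round(e,1) if 0 else [np.round(x,1) for x in e],cv2.boundingRect(c));return e[0]
E
python3 - <<'E'
from h import *
im=r.get_image("wrist");o=r.observe();z=o["tool_pos"][2]
e=white(im,(280,130,350,210),k=21);print("beaker",atz(im,*e,.036).round(4))
e=white(im,(277,255,361,350),k=21);print("disc",atz(im,*e,z+.0337).round(4))
f=335.6
E
```

```text
ellipse [array([315.7, 167. ]), array([36.4, 38.1]), np.float64(4.9)] (298, 148, 37, 40)
beaker [0.6728 0.1557 0.036 ]
ellipse [array([318. , 305.3]), array([79.2, 82.1]), np.float64(174.8)] (279, 264, 78, 82)
disc [0.6203 0.154  0.1702]
```

>>> carry_out(
  steps="2 3 -0.2 0 0; 2 2.3 0 0 0; 2 0 0 4 0; 2 0 0 4 0; 2 0 0 2.7 0; 2 0 0 1 0; 2 0 0 0 0; 2 0 0 0 0; 2 0 0 0.2 0; 2 0 0 0.1 0; 2 0 0 0 0; 2 0 0 0 0",
)

```text
t: 12.0
tool_pos: [0.6719, 0.1573, 0.0173]
eef_rot: [-0.0, 1.0, -0.0, 0.001]
contact_force: [0.1, 0.0, -0.4]
finger_gap: 0.0329
grip_force: 59.6
```

Run:
```python
from h import *
im=avg(3)
s=r.get_image("scene")
cv2.imwrite("pics/a5.png",np.hstack([cv2.resize(im["color"][200:360,220:420],(400,320)),cv2.resize(s["color"][195:275,351:451],(400,320),interpolation=cv2.INTER_CUBIC)]))
```

```text
12.15 [0.6717 0.1573 0.017 ] [0.0001 0.     0.0001] [ 0.1   0.16 -0.42] 0.0325 59.7
```

View pics/a5.png

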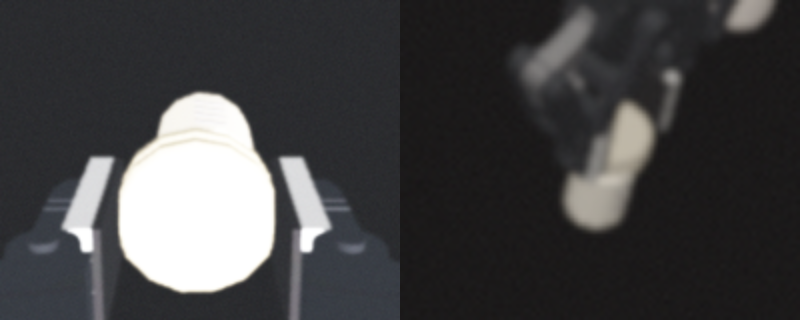

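The wrist crop shows the cover centred over the small beaker (columns agree), and the scene crop shows it just above the rim. Lowering until contact.

>>> carry_out(
  steps="2 0 0 0.1 0; 2 0 0 0.1 0; 2 0 0 0 0; 2 0 0 0 0",
)

```text
t: 12.6
tool_pos: [0.6714, 0.1572, 0.0144]
eef_rot: [0.0, 1.0, -0.0, -0.0]
contact_force: [-0.5, -0.0, 0.3]
finger_gap: 0.033
grip_force: 59.7
```

>>> carry_out(
  steps="2 0 0 0.1 0; 2 0 0 0 0; 2 0 0 0 0",
)

```text
t: 12.9
tool_pos: [0.6718, 0.1572, 0.0144]
eef_rot: [0.0, 1.0, -0.0, 0.0]
contact_force: [-2.0, -0.2, 5.2]
finger_gap: 0.0334
grip_force: 60.1
```

```bash
python3 -c "
from h import *
avg(3)"
```

```text
13.05 [0.6718 0.1572 0.0144] [0. 0. 0.] [-1.94 -0.04  5.02] 0.0331 60.1
```

Contact came at TCP z 0.0144, as predicted. I release and lift.

>>> carry_out(
  steps="3.8 0 0 0 0; 4.6 0 0 0 0; 5.5 0 0 0 0; 5.5 0 0 0 0; 5.5 0 0 -1 0; 5.5 0 0 -2.5 0; 5.5 0 0 -4 0; 6.5 0 0 -4 0; 6.5 -2 0 -1 0; 6.5 -3 0 0 0; 6.5 0 0 0 0; 6.5 0 0 0 0",
)

```text
t: 14.25
tool_pos: [0.6214, 0.1573, 0.1393]
eef_rot: [-0.0, 1.0, 0.0, 0.001]
contact_force: [0.1, -0.4, -0.7]
finger_gap: 0.065
grip_force: 0.0
```

Run:
```python
from h import *
im=avg(2)
p=pix(im,[.6728,.156,.048]);print(p);u,v=map(int,p)
e=white(im,(u-40,v-40,u+40,v+40),k=21);print("coverS",atz(im,*e,.048).round(4))
t=r.get_image("top");e=white(t,(195,175,250,235),k=5);print(atz(t,*e,.048).round(4))
# stack now in top view: M top z .039
g=t["color"][190:245,340:405];print(pix(t,[.6546,-.102,.039]))
```

```text
14.35 [0.6224 0.1573 0.1392] [0.0002 0.     0.0001] [-0.26 -0.03  0.45] 0.0651 0.0
(np.float64(320.0726372557504), np.float64(172.42717237118524))
ellipse [array([318.1, 174. ]), array([46.8, 47.8]), np.float64(173.4)] (295, 150, 47, 49)
coverS [0.6716 0.1575 0.048 ]
ellipse [array([222.4, 195.6]), array([ 6.8, 10.8]), np.float64(119.4)] (217, 192, 11, 9)
[0.6791 0.1525 0.048 ]
(np.float64(371.72866270322993), np.float64(213.4203553929736))
```

>>> carry_out(
  steps="6.5 0 4 0 0; 6.5 0 4.5 0 0; 6.5 -1 4.5 0 0; 6.5 0 4.5 0 0; 6.5 0 4.5 0 0; 6.5 -1 4 0 0; 6.5 0 0 0 0; 6.5 0 0 0 0; 6.5 0 0 0 0",
)

```text
t: 15.3
tool_pos: [0.602, -0.1022, 0.1384]
eef_rot: [-0.0, 1.0, -0.0, 0.0]
contact_force: [0.5, -0.3, -0.2]
finger_gap: 0.0648
grip_force: 0.0
```

Run:
```python
from h import *
im=avg(3);o=r.observe()
u,v=map(int,pix(im,[.655,-.102,.03]));print(u,v)
c=im["color"][v-55:v+55,u-60:u+60].astype(float)
t=r.get_image("top")["color"][186:246,342:402].astype(float);t=np.clip((t-60)*1.4,0,255)
c=np.clip((c-200)*4.5,0,255)
a=cv2.resize(c.astype(np.uint8),(440,403),interpolation=cv2.INTER_CUBIC);b=cv2.resize(t.astype(np.uint8),(360,403),interpolation=cv2.INTER_CUBIC)
cv2.imwrite("pics/st6.png",np.hstack([a,b])); np.save("t.npy",[u,v])
print("all white",white(im,(u-60,v-55,u+60,v+55),k=21))
G=im["color"].min(2).astype(int);print(G[v-50:v+50,u]);print(G[v,u-55:u+55])
```

```text
15.45 [ 0.6019 -0.1016  0.1385] [0.     0.0001 0.    ] [ 0.03 -0.5  -0.35] 0.0649 0.0
319 167
ellipse [array([325.7, 169.8]), array([ 91.5, 107.3]), np.float64(125.6)] (276, 117, 102, 102)
all white (325.72186279296875, 169.82675170898438)
[152 148 144 145 145 148 160 228 254 255 255 255 255 255 255 255 255 255
 255 255 255 255 255 255 255 255 255 255 255 255 255 255 255 255 255 255
 255 255 255 255 255 255 255 255 255 255 255 255 255 255 255 255 255 255
 255 255 255 255 255 255 255 255 255 255 255 255 255 255 255 255 255 255
 255 255 255 255 255 255 255 255 255 255 255 255 255 255 254 230 169 156
 157 157 160 158 153 149 147 145 148 152]
[ 52  79 123 154 157 155 149 147 145 145 150 155 153 153 181 246 254 255
 255 255 255 255 255 255 255 255 255 255 255 255 255 255 255 255 255 255
 255 255 255 255 255 255 255 255 255 255 255 255 255 255 255 255 255 255
 255 255 255 255 255 255 255 255 255 255 255 255 255 255 255 255 255 255
 255 255 255 255 255 255 255 255 255 255 255 255 255 255 255 255 255 255
 255 255 254 213 164 154 152 146 138 140 139 145 149 147 147 142 143 142
 149 157]
```

>>> carry_out(
  steps="6 3 0 0 0; 6 2.3 0 2 0; 6 0 0 4 0; 6 0 0 4 0; 6 0 0 2 0; 6 0 0 1 0; 6 0 0 0.45 0; 6 0 0 0 0; 6 0 0 0 0; 5 0 0 0 0; 4 0 0 0 0; 3 0 0 0 0",
)

```text
t: 16.7
tool_pos: [0.6562, -0.1032, 0.0065]
eef_rot: [0.0, 1.0, -0.0, 0.002]
contact_force: [-0.1, 0.2, 5.8]
finger_gap: 0.0428
grip_force: 60.5
```

>>> carry_out(
  steps="3 0 0 0 0; 3 0 0 0 0; 3 0 0 0 0; 3 0 0 0 0",
)

```text
t: 17.1
tool_pos: [0.6562, -0.1032, 0.0065]
eef_rot: [0.0, 1.0, -0.0, 0.002]
contact_force: [-1.6, 0.6, 5.6]
finger_gap: 0.0426
grip_force: 60.5
```

```bash
python3 -c "
from h import *
avg(2)"
```

```text
17.2 [ 0.6562 -0.1032  0.0065] [0. 0. 0.] [-0.91  0.92  6.12] 0.0433 60.5
```

>>> carry_out(
  steps="3 0 0 -0.5 0; 3 0 0 -1 0; 3 0 0 -2.5 0; 3 0 0 -4 0; 3 -1 -2 -4 0; 3 -2.4 -3.9 0 0; 3 -2.4 -3.9 0 0; 3 -2.4 -3.9 0 0; 3 -2.4 -3.9 0 0; 3 -2.4 -3.9 0 0; 3 -2.4 -3.9 0 0; 3 -2.4 -3.9 0 0",
)

```text
t: 18.4
tool_pos: [0.4755, 0.1916, 0.1248]
eef_rot: [-0.0, 1.0, -0.0, 0.001]
contact_force: [1.1, 1.7, -1.1]
finger_gap: 0.043
grip_force: 60.9
```

>>> carry_out(
  steps="3 -2.4 -3.9 0 0; 3 -2.4 -3.9 0 0; 3 -0.7 -2.7 0 0; 3 0 0 0 0; 3 0 0 0 0; 3 0 0 0 0; 3 0 0 0 0",
)

```text
t: 19.1
tool_pos: [0.422, 0.2942, 0.1241]
eef_rot: [0.0, 1.0, -0.001, 0.0]
contact_force: [0.2, 0.5, -0.6]
finger_gap: 0.0431
grip_force: 61.0
```

```bash
cat >> h.py <<'E'
def fit(b,zr,off,gap,k=31,th=190):
    im=avg(3);z=r.observe()["tool_pos"];u,v=map(int,pix(im,[*b,zr]));w=int(k)
    e=white(im,(u-w-8,v-w-8,u+w+8,v+w+8),k=k,th=120);B=atz(im,*e,zr);print("beaker",(u,v),B.round(4))
    zt=z[2]+off+.012;h=gap/2+.003;u0,v0=pix(im,[z[0]+.06,z[1]+h,zt]);u1,v1=pix(im,[z[0]-.06,z[1]-h,zt])
    e=white(im,tuple(map(int,(u0,v0,u1,v1))),k=k,th=th);D=atz(im,*e,zt);print("disc",D.round(4),"rel TCP",(D-z).round(4))
    print("tool shift cm x,y:",((B-D)[:2]*[100,-100]).round(2))
    cv2.imwrite("pics/last.png",im["color"])
E
python3 -c "
from h import *
fit((.475,.295),.048,.0205,.043)"
```

```text
19.25 [0.422  0.2943 0.1241] [0.     0.0001 0.    ] [-0.26  0.03 -0.33] 0.0427 61.0
ellipse [array([316.5, 169.6]), array([55.1, 55.6]), np.float64(120.4)] (289, 142, 57, 56)
beaker (317, 170) [0.4753 0.2954 0.048 ]
ellipse [array([318. , 307.3]), array([ 99.6, 100.5]), np.float64(73.0)] (269, 257, 99, 101)
disc [0.422  0.2945 0.1565] rel TCP [0.     0.0002 0.0325]
tool shift cm x,y: [ 5.33 -0.09]
```

>>> carry_out(
  steps="3 3 -0.1 0 0; 3 2.3 0 0 0; 3 0 0 3.5 0; 3 0 0 3.5 0; 3 0 0 1.5 0; 3 0 0 0.8 0; 3 0 0 0 0; 3 0 0 0 0; 3 0 0 0.1 0; 3 0 0 0.1 0; 3 0 0 0 0; 3 0 0 0 0",
)

```text
t: 20.45
tool_pos: [0.4748, 0.2964, 0.0295]
eef_rot: [-0.0, 1.0, -0.0, 0.0]
contact_force: [0.0, -0.5, -0.9]
finger_gap: 0.0428
grip_force: 61.0
```

>>> carry_out(
  steps="3 0 0 0.1 0; 3 0 0 0 0; 3 0 0 0 0",
)

```text
t: 20.75
tool_pos: [0.4745, 0.2962, 0.028]
eef_rot: [0.0, 1.0, -0.0, -0.0]
contact_force: [-0.4, 0.4, -1.1]
finger_gap: 0.0432
grip_force: 61.0
```

```bash
python3 -c "
from h import *
avg(2)"
```

```text
20.85 [0.4745 0.2962 0.028 ] [0. 0. 0.] [-0.29  0.25 -0.59] 0.0427 61.0
```

>>> carry_out(
  steps="3 0 0 0.1 0; 3 0 0 0 0; 3 0 0 0 0",
)

```text
t: 21.15
tool_pos: [0.4747, 0.2963, 0.0275]
eef_rot: [-0.0, 1.0, -0.0, 0.0]
contact_force: [-1.7, -0.3, 3.7]
finger_gap: 0.0432
grip_force: 61.4
```

>>> carry_out(
  steps="3 0 0 0.05 0; 3 0 0 0 0; 3 0 0 0 0",
)

```text
t: 21.45
tool_pos: [0.4748, 0.2963, 0.0275]
eef_rot: [-0.0, 1.0, -0.0, 0.0]
contact_force: [-1.4, -1.1, 6.6]
finger_gap: 0.0428
grip_force: 61.7
```

M is seated at the predicted height. Release, lift, check.

>>> carry_out(
  steps="4.6 0 0 0 0; 5.4 0 0 0 0; 6.4 0 0 0 0; 6.4 0 0 0 0; 6.4 0 0 -1 0; 6.4 0 0 -2.5 0; 6.4 0 0 -4 0; 7.3 -2 0 -3.5 0; 7.3 -3 0 0 0; 7.3 0 0 0 0; 7.3 0 0 0 0; 7.3 0 0 0 0",
)

```text
t: 22.65
tool_pos: [0.4252, 0.2963, 0.1366]
eef_rot: [-0.0, 1.0, -0.0, 0.0]
contact_force: [1.1, 0.8, -0.6]
finger_gap: 0.073
grip_force: 0.0
```

Run:
```python
from h import *
im=avg(2);u,v=map(int,pix(im,[.475,.296,.06]))
e=white(im,(u-45,v-45,u+45,v+45),k=31,th=150);print("coverM",atz(im,*e,.06).round(4))
```

```text
22.75 [0.4252 0.2962 0.1363] [0.     0.     0.0001] [-0.34  0.88 -0.17] 0.0729 0.0
ellipse [array([317.8, 177.4]), array([64.5, 65.2]), np.float64(172.5)] (286, 145, 65, 66)
coverM [0.4731 0.2966 0.06  ]
```

>>> carry_out(
  steps="7.3 1.5 3.8 0 0; 7.3 1.5 4 0 0; 7.3 1.5 4 0 0; 7.3 1.5 4 0 0; 7.3 1.5 4 0 0; 7.3 1.5 4 0 0; 7.3 1.5 4 0 0; 7.3 1.5 4 0 0; 7.3 1.5 4 0 0; 7.3 1.5 4 0 0; 7.3 1.5 0 0 0; 7.3 1 0 0 0",
)

```text
t: 23.95
tool_pos: [0.6005, -0.1039, 0.1359]
eef_rot: [-0.0, 1.0, -0.002, -0.0]
contact_force: [-1.0, 0.4, 0.1]
finger_gap: 0.0731
grip_force: 0.0
```

>>> carry_out(
  steps="7.3 0 0 0 0; 7.3 0 0 0 0; 7.3 0 0 0 0",
)

```text
t: 24.25
tool_pos: [0.5986, -0.1008, 0.1362]
eef_rot: [-0.0, 1.0, 0.001, -0.001]
contact_force: [-0.5, -0.3, -0.0]
finger_gap: 0.0729
grip_force: 0.0
```

Run:
```python
from h import *
im=avg(2);u,v=map(int,pix(im,[.655,-.102,.02]));print(u,v)
e=white(im,(u-60,v-60,u+60,v+60),k=31,th=195);print("stack blob",atz(im,*e,.015).round(4),atz(im,*e,.027).round(4))
```

```text
24.35 [ 0.5988 -0.1009  0.1364] [0.0001 0.0001 0.0001] [0.39 0.2  0.12] 0.073 0.0
319 163
ellipse [array([318.5, 160.1]), array([79.3, 81.3]), np.float64(176.5)] (279, 119, 80, 83)
stack blob [ 0.6573 -0.1009  0.015 ] [ 0.6576 -0.1009  0.027 ]
```

>>> carry_out(
  steps="7.3 3 0 0 0; 7.3 2.7 0.1 2 0; 7.3 0 0 4 0; 7.3 0 0 4 0; 7.3 0 0 2.5 0; 7.3 0 0 1.2 0; 7.3 0 0 0.5 0; 7.3 0 0 0 0; 7.3 0 0 0 0; 6 0 0 0 0; 5 0 0 0 0; 4 0 0 0 0",
)

```text
t: 25.55
tool_pos: [0.6583, -0.1032, -0.0024]
eef_rot: [0.0, 1.0, -0.0, 0.002]
contact_force: [-1.4, 0.9, 7.5]
finger_gap: 0.0514
grip_force: 61.1
```

>>> carry_out(
  steps="4 0 0 0 0; 4 0 0 0 0; 4 0 0 0 0; 4 0 0 0 0",
)

```text
t: 25.95
tool_pos: [0.6583, -0.1032, -0.0024]
eef_rot: [0.0, 1.0, -0.0, 0.002]
contact_force: [-1.7, 0.5, 6.1]
finger_gap: 0.0515
grip_force: 61.1
```

```bash
python3 -c "
from h import *
avg(2)"
```

```text
26.05 [ 0.6583 -0.1032 -0.0024] [0. 0. 0.] [-0.99  1.19  6.45] 0.0515 61.1
```

L gripped slightly differently (gap 51.5 mm, and higher than planned). I lift a little and look.

>>> carry_out(
  steps="4 0 0 -0.3 0; 4 0 0 -0.3 0; 4 0 0 -0.5 0; 4 0 0 0 0; 4 0 0 0 0",
)

```text
t: 26.55
tool_pos: [0.6566, -0.1029, 0.0057]
eef_rot: [0.0, 1.0, -0.0, 0.0]
contact_force: [0.1, -0.2, -0.6]
finger_gap: 0.0513
grip_force: 62.4
```

Run:
```python
from h import *
im=avg(2);s=r.get_image("scene")
c=np.clip((im["color"][190:350,220:420].astype(float)-120)*1.9,0,255).astype(np.uint8)
cv2.imwrite("pics/l7.png",np.hstack([cv2.resize(c,(400,320)),cv2.resize(s["color"][270:370,222:347],(400,320),interpolation=cv2.INTER_CUBIC)]))
```

```text
26.65 [ 0.6563 -0.1028  0.0054] [0.0001 0.     0.0001] [-0.51  0.12 -0.64] 0.0511 62.4
```

View pics/l7.png

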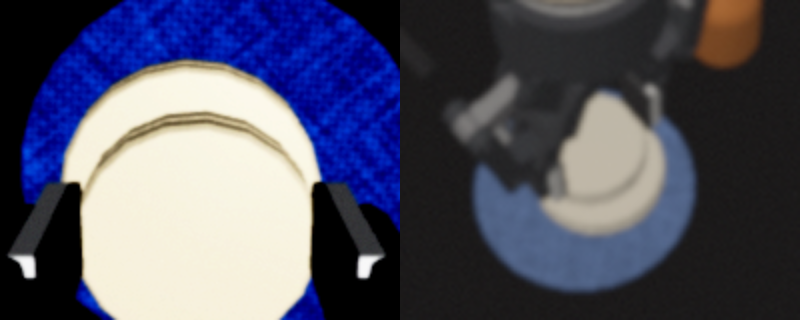

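The crops show L held level between the pads, clear of XL, so the grasp is good. Carrying it to its beaker.

>>> carry_out(
  steps="4 0 0 -1.5 0; 4 0 0 -3 0; 4 0 0 -4 0; 4 0 1 -3.5 0; 4 -2.5 2 0 0; 4 -3 2.4 0 0; 4 -3 2.4 0 0; 4 -3 2.4 0 0; 4 -3 2.4 0 0; 4 -3 2.4 0 0; 4 -3 2.4 0 0; 4 -3 2.4 0 0",
)

```text
t: 27.9
tool_pos: [0.4205, -0.3018, 0.1268]
eef_rot: [0.001, 1.0, 0.0, 0.001]
contact_force: [-0.5, -0.5, -0.2]
finger_gap: 0.0511
grip_force: 62.5
```

>>> carry_out(
  steps="4 -1.1 0.3 0 0; 4 0 0 0 0; 4 0 0 0 0; 4 0 0 0 0; 4 0 0 0 0",
)

```text
t: 28.4
tool_pos: [0.4116, -0.3032, 0.1257]
eef_rot: [0.0, 1.0, 0.001, 0.0]
contact_force: [0.3, -0.6, -0.6]
finger_gap: 0.051
grip_force: 62.5
```

```bash
python3 -c "
from h import *
fit((.4655,-.304),.060,.0174,.0515,k=41)"
```

```text
28.55 [ 0.4112 -0.3032  0.1255] [0.0001 0.0001 0.    ] [ 0.28 -0.05 -0.2 ] 0.0513 62.5
ellipse [array([319.7, 168. ]), array([70.2, 71.5]), np.float64(0.3)] (285, 132, 71, 73)
beaker (319, 168) [ 0.4662 -0.304   0.06  ]Traceback (most recent call last):
  File "<string>", line 3, in <module>
    fit((.4655,-.304),.060,.0174,.0515,k=41)
    ~~~^^^^^^^^^^^^^^^^^^^^^^^^^^^^^^^^^^^^^
  File "h.py", line 35, in fit
    e=white(im,tuple(map(int,(u0,v0,u1,v1))),k=k,th=th);D=atz(im,*e,zt);print("disc",D.round(4),"rel TCP",(D-z).round(4))
  File "h.py", line 29, in white
    c,_=cv2.findContours(z,cv2.RETR_EXTERNAL,cv2.CHAIN_APPROX_NONE);c=max(c,key=cv2.contourArea)
                                                                      ~~~^^^^^^^^^^^^^^^^^^^^^^^
ValueError: max() iterable argument is empty
```

Run:
```python
from h import *
im=r.get_image("wrist");print(im["color"].min(2)[230:380:8,318])
fit((.4655,-.304),.060,.0174,.0515,k=41,th=140)
```

```text
[ 15  15  81 162 189 189 187 186 187 185 185 182 185 184 183 181 182  15
  17]
28.75 [ 0.4107 -0.3035  0.1255] [0.0001 0.0001 0.    ] [-0.09 -0.13 -0.62] 0.0515 62.5
ellipse [array([319.1, 167.1]), array([70.6, 71.5]), np.float64(5.6)] (284, 131, 72, 73)
beaker (319, 168) [ 0.4662 -0.304   0.06  ]
ellipse [array([318.1, 307.5]), array([111.1, 117.2]), np.float64(85.6)] (261, 252, 115, 112)
disc [ 0.409  -0.3033  0.1549] rel TCP [-0.0016  0.0003  0.0294]
tool shift cm x,y: [5.71 0.07]
```

>>> carry_out(
  steps="4 3 0.1 0 0; 4 2.6 0 0 0; 4 0 0 3 0; 4 0 0 3 0; 4 0 0 1.3 0; 4 0 0 0.5 0; 4 0 0 0 0; 4 0 0 0 0; 4 0 0 0.1 0; 4 0 0 0.1 0; 4 0 0 0 0; 4 0 0 0 0",
)

```text
t: 29.95
tool_pos: [0.4666, -0.3049, 0.0459]
eef_rot: [0.0, 1.0, -0.0, 0.0]
contact_force: [-0.8, -0.1, -0.4]
finger_gap: 0.0513
grip_force: 62.6
```

>>> carry_out(
  steps="4 0 0 0.1 0; 4 0 0 0 0; 4 0 0 0 0",
)

```text
t: 30.25
tool_pos: [0.4664, -0.3047, 0.0445]
eef_rot: [-0.0, 1.0, -0.0, -0.0]
contact_force: [0.9, 0.3, -0.3]
finger_gap: 0.0514
grip_force: 62.6
```

>>> carry_out(
  steps="4 0 0 0.1 0; 4 0 0 0 0; 4 0 0 0 0",
)

```text
t: 30.55
tool_pos: [0.4664, -0.3047, 0.0435]
eef_rot: [-0.0, 1.0, -0.0, -0.0]
contact_force: [0.4, 0.4, -0.2]
finger_gap: 0.0514
grip_force: 62.6
```

>>> carry_out(
  steps="4 0 0 0.1 0; 4 0 0 0 0; 4 0 0 0 0",
)

```text
t: 30.85
tool_pos: [0.4666, -0.3049, 0.0427]
eef_rot: [0.0, 1.0, -0.0, 0.0]
contact_force: [0.1, 0.4, -0.3]
finger_gap: 0.0513
grip_force: 62.7
```

>>> carry_out(
  steps="4 0 0 0.05 0; 4 0 0 0 0; 4 0 0 0 0",
)

```text
t: 31.15
tool_pos: [0.4667, -0.305, 0.0426]
eef_rot: [0.0, 1.0, -0.0, 0.0]
contact_force: [-1.2, 0.3, 4.7]
finger_gap: 0.0515
grip_force: 63.8
```

Contact at 0.0426 as predicted. Release, check, and return to the stack.

>>> carry_out(
  steps="5.4 0 0 0 0; 6.2 0 0 0 0; 7.2 0 0 0 0; 7.2 0 0 0 0; 7.2 0 0 -1 0; 7.2 0 0 -2.5 0; 7.2 0 0 -3.5 0; 8 -2 0 -2.5 0; 8 -3 0 0 0; 8 0 0 0 0; 8 0 0 0 0; 8 0 0 0 0",
)

```text
t: 32.35
tool_pos: [0.4171, -0.3049, 0.1373]
eef_rot: [0.0, 1.0, -0.0, 0.0]
contact_force: [-0.2, -0.3, -0.1]
finger_gap: 0.0804
grip_force: 0.0
```

Run:
```python
from h import *
im=avg(2);u,v=map(int,pix(im,[.466,-.304,.072]))
e=white(im,(u-55,v-55,u+55,v+55),k=41,th=120);print("coverL",atz(im,*e,.072).round(4))
```

```text
32.45 [ 0.4171 -0.3048  0.137 ] [0.     0.0001 0.0001] [-0.16 -0.13  0.5 ] 0.0803 0.0
ellipse [array([317.8, 179.9]), array([79.2, 80.1]), np.float64(168.5)] (278, 140, 80, 81)
coverL [ 0.4641 -0.3045  0.072 ]
```

>>> carry_out(
  steps="8.3 3 -2.5 0 0; 8.3 3 -2.5 0 0; 8.3 3 -2.5 0 0; 8.3 3 -2.5 0 0; 8.3 3 -2.5 0 0; 8.3 3 -2.5 0 0; 8.3 1.5 -2.5 0 0; 8.3 0 -2.5 0 0; 8.3 0 -0.3 0 0; 8.3 0 0 0 0; 8.3 0 0 0 0; 8.3 0 0 0 0",
)

```text
t: 33.65
tool_pos: [0.6114, -0.1029, 0.137]
eef_rot: [0.0, 1.0, -0.001, -0.0]
contact_force: [-0.3, -0.8, 0.2]
finger_gap: 0.083
grip_force: 0.0
```

Run:
```python
from h import *
im=avg(2);u,v=map(int,pix(im,[.657,-.101,.015]));print(u,v)
e=white(im,(u-60,v-60,u+60,v+60),k=41,th=195);print("XL",atz(im,*e,.015).round(4))
```

```text
33.75 [ 0.6114 -0.1029  0.1371] [0. 0. 0.] [0.37 0.23 0.14] 0.0831 0.0
315 175
ellipse [array([315.8, 175.6]), array([78.1, 79.1]), np.float64(166.9)] (277, 136, 79, 80)
XL [ 0.6573 -0.1009  0.015 ]
```

>>> carry_out(
  steps="8.3 3 -0.2 0 0; 8.3 1.6 0 2 0; 8.3 0 0 4 0; 8.3 0 0 4 0; 8.3 0 0 2.5 0; 8.3 0 0 1.5 0; 8.3 0 0 0.5 0; 8.3 0 0 0 0; 8.3 0 0 0 0; 8.3 0 0 0 0",
)

```text
t: 34.75
tool_pos: [0.6593, -0.1003, -0.0058]
eef_rot: [0.0, 1.0, -0.0, 0.002]
contact_force: [1.1, -0.0, 0.6]
finger_gap: 0.0831
grip_force: 0.0
```

```bash
python3 -c "
from h import *
avg(2)"
```

```text
34.85 [ 0.6589 -0.1001 -0.0061] [0.0001 0.     0.0001] [-0.2   0.02 -0.19] 0.083 0.0
```

>>> carry_out(
  steps="8.3 0 0 0.5 0; 8.3 0 0 0.2 0; 8.3 0 0 0 0; 8.3 0 0 0 0",
)

```text
t: 35.25
tool_pos: [0.6572, -0.0998, -0.0153]
eef_rot: [-0.0, 1.0, -0.0, -0.0]
contact_force: [0.2, -0.7, -0.1]
finger_gap: 0.083
grip_force: 0.0
```

```bash
python3 -c "
from h import *
avg(3);print(r.observe()['qpos'])"
```

```text
35.4 [ 0.6575 -0.0998 -0.015 ] [0.0001 0.     0.0001] [ 0.02 -0.09 -0.49] 0.0827 0.0
[-2.16117221e-01  6.46564480e-01  1.63970690e+00 -1.74696145e-05
  8.55306886e-01  1.35486071e+00]
```

>>> carry_out(
  steps="7 0 0 0 0; 6 0 0 0 0; 5 0 0 0 0; 5 0 0 0 0; 5 0 0 0 0; 5 0 0 0 0; 5 0 0 0 0",
)

```text
t: 36.1
tool_pos: [0.6597, -0.1001, -0.0117]
eef_rot: [0.0, 1.0, -0.0, 0.002]
contact_force: [-2.5, 0.3, 10.6]
finger_gap: 0.0501
grip_force: 5.3
```

```bash
python3 -c "
from h import *
avg(3)"
```

```text
36.25 [ 0.6597 -0.1001 -0.0117] [0. 0. 0.] [-1.59  0.19 10.19] 0.0503 5.3
```

The fingers closed over XL's top: contact at TCP −0.0117 with a 50 mm gap, so the tip offset there is about 27 mm. XL needs TCP ≈ −0.025.

>>> carry_out(
  steps="5 0 0 -1 0; 5 0 0 -0.5 0; 8.3 0 0 0 0; 8.3 0 0 0 0; 8.3 0 0 0 0; 8.3 0 0 0 0; 8.3 0 0 1 0; 8.3 0 0 1 0; 8.3 0 0 0.3 0; 8.3 0 0 0 0; 8.3 0 0 0 0; 8.3 0 0 0 0",
)

```text
t: 37.45
tool_pos: [0.6579, -0.0999, -0.0226]
eef_rot: [0.0, 1.0, -0.0, 0.0]
contact_force: [-0.2, -0.7, 0.2]
finger_gap: 0.0826
grip_force: 0.0
```

Run:
```python
from h import *
im=avg(3);u,v=map(int,pix(im,[.657,-.101,.015]));print(u,v)
e=white(im,(u-85,v-85,u+85,v+85),k=41,th=205);print("XL",atz(im,*e,.015).round(4))
```

```text
37.6 [ 0.6579 -0.0999 -0.0225] [0. 0. 0.] [-0.21  0.1  -0.31] 0.0833 0.0
321 314
ellipse [array([321.5, 311.9]), array([136.9, 150.6]), np.float64(85.6)] (246, 243, 152, 139)
XL [ 0.6582 -0.1011  0.015 ]
```

>>> carry_out(
  steps="8.3 0 0.1 0.2 0; 7.5 0 0 0 0; 7 0 0 0 0; 6 0 0 0 0; 5 0 0 0 0; 5 0 0 0 0; 5 0 0 0 0; 5 0 0 0 0",
)

```text
t: 38.4
tool_pos: [0.6582, -0.101, -0.0242]
eef_rot: [0.0, 1.0, -0.0, 0.001]
contact_force: [0.0, -0.1, 5.3]
finger_gap: 0.0632
grip_force: 66.1
```

```bash
python3 -c "
from h import *
avg(3)"
```

```text
38.55 [ 0.6582 -0.101  -0.0242] [0. 0. 0.] [-0.32  0.51  5.23] 0.0633 66.2
```

>>> carry_out(
  steps="5 0 0 -0.5 0; 5 0 0 -1 0; 5 0 0 -2.5 0; 5 0 0 -4 0; 5 0 0 -4 0; 5 -2 -0.5 -2 0; 5 -3 -1.3 0 0; 5 -3.5 -1.6 0 0; 5 -3.5 -1.6 0 0; 5 -3.5 -1.6 0 0; 5 -3.5 -1.6 0 0; 5 -3.5 -1.6 0 0",
)

```text
t: 39.75
tool_pos: [0.4304, -0.0021, 0.115]
eef_rot: [-0.0, 1.0, -0.0, -0.0]
contact_force: [0.3, 0.1, -0.2]
finger_gap: 0.0631
grip_force: 65.9
```

>>> carry_out(
  steps="5 -2.3 -1.1 0 0; 5 -1 -0.2 0 0; 5 0 0 0 0; 5 0 0 0 0; 5 0 0 0 0; 5 0 0 0 0",
)

```text
t: 40.35
tool_pos: [0.4009, 0.0098, 0.1153]
eef_rot: [0.0, 1.0, -0.0, 0.0]
contact_force: [-0.9, 0.0, -0.7]
finger_gap: 0.0636
grip_force: 65.9
```

```bash
python3 -c "
from h import *
fit((.4575,.0097),.074,.0272,.0633,k=51,th=140)"
```

```text
40.5 [0.4003 0.0099 0.1151] [0.0002 0.0001 0.0001] [ 0.06  0.17 -0.85] 0.0634 65.9
ellipse [array([317.2, 165.4]), array([96.1, 97.6]), np.float64(170.4)] (269, 117, 97, 99)
beaker (318, 166) [0.4579 0.0106 0.074 ]
ellipse [array([317.7, 310.2]), array([145.8, 152.6]), np.float64(90.3)] (242, 237, 151, 146)
disc [0.4022 0.0103 0.1542] rel TCP [0.0022 0.0003 0.0392]
tool shift cm x,y: [ 5.57 -0.03]
```

>>> carry_out(
  steps="5 3 0 0 0; 5 2.6 0 0 0; 5 0 0 3 0; 5 0 0 2 0; 5 0 0 0.8 0; 5 0 0 0.5 0; 5 0 0 0 0; 5 0 0 0 0; 5 0 0 0.1 0; 5 0 0 0.1 0; 5 0 0 0 0; 5 0 0 0 0",
)

```text
t: 41.7
tool_pos: [0.4556, 0.0102, 0.0503]
eef_rot: [0.0, 1.0, -0.0, 0.0]
contact_force: [0.6, 0.6, -0.0]
finger_gap: 0.0635
grip_force: 65.9
```

>>> carry_out(
  steps="5 0 0 0.1 0; 5 0 0 0 0; 5 0 0 0 0",
)

```text
t: 42.0
tool_pos: [0.4554, 0.0102, 0.049]
eef_rot: [-0.0, 1.0, -0.0, -0.0]
contact_force: [-0.7, 0.8, -0.5]
finger_gap: 0.0633
grip_force: 65.9
```

>>> carry_out(
  steps="5 0 0 0.1 0; 5 0 0 0 0; 5 0 0 0 0",
)

```text
t: 42.3
tool_pos: [0.4555, 0.0102, 0.048]
eef_rot: [-0.0, 1.0, -0.0, -0.0]
contact_force: [0.5, -0.0, 0.4]
finger_gap: 0.0635
grip_force: 65.9
```

>>> carry_out(
  steps="5 0 0 0.1 0; 5 0 0 0 0; 5 0 0 0 0",
)

```text
t: 42.6
tool_pos: [0.4555, 0.0102, 0.047]
eef_rot: [-0.0, 1.0, -0.0, -0.0]
contact_force: [0.4, 0.1, -0.7]
finger_gap: 0.0637
grip_force: 65.9
```

>>> carry_out(
  steps="5 0 0 0.05 0; 5 0 0 0 0; 5 0 0 0 0",
)

```text
t: 42.9
tool_pos: [0.4556, 0.0102, 0.0467]
eef_rot: [0.0, 1.0, -0.0, 0.0]
contact_force: [-0.6, -0.2, 1.4]
finger_gap: 0.0631
grip_force: 66.2
```

Contact. Press 0.5 mm more, release, lift, move clear.

>>> carry_out(
  steps="5 0 0 0.05 0; 5 0 0 0 0; 6.6 0 0 0 0; 7.3 0 0 0 0; 8.3 0 0 0 0; 8.3 0 0 0 0; 8.3 0 0 0 0; 8.3 0 0 -1 0; 8.3 0 0 -2.5 0; 8.3 0 0 -4 0; 8.3 0 0 -3 0; 8.3 0 0 0 0",
)

```text
t: 44.1
tool_pos: [0.4601, 0.0099, 0.1567]
eef_rot: [0.0, 1.0, -0.0, 0.006]
contact_force: [0.7, -0.6, 0.1]
finger_gap: 0.0828
grip_force: 0.0
```

>>> carry_out(
  steps="8.3 -2 3 0 0; 8.3 0 4.5 0 0; 8.3 0 4.5 0 0; 8.3 0 4 0 0; 8.3 0 0 0 0; 8.3 0 0 0 0; 8.3 0 0 0 0",
)

```text
t: 44.8
tool_pos: [0.4348, -0.1487, 0.1505]
eef_rot: [-0.001, 1.0, 0.0, -0.001]
contact_force: [-0.5, -0.0, 0.6]
finger_gap: 0.083
grip_force: 0.0
```

Run:
```python
from h import *
t=r.get_image("top");s=r.get_image("scene")
B={"XL":(.4579,.0106,.074,56),"L":(.4662,-.304,.06,46),"M":(.4753,.2954,.048,36),"S":(.6731,.1557,.036,26)}
T=[[],[]]
for i,im in enumerate((t,s)):
  for k,(x,y,z,d) in B.items():
    u,v=map(int,pix(im,[x,y,z]));T[i].append(cv2.resize(im["color"][v-32:v+32,u-32:u+32],(200,200),interpolation=cv2.INTER_CUBIC))
    if i==0:
        m=white(im,(u-25,v-25,u+25,v+25),k=11,th=130);print(k,atz(im,*m,z+.012).round(4))
cv2.imwrite("pics/end.png",np.vstack([np.hstack(q) for q in T]))
avg(1)
```

```text
ellipse [array([303.7, 334.1]), array([40.3, 40.9]), np.float64(170.2)] (284, 313, 41, 42)
XL [0.4527 0.0096 0.086 ]
ellipse [array([501.9, 328.7]), array([25.6, 35. ]), np.float64(117.9)] (485, 314, 33, 31)
L [ 0.4656 -0.3067  0.072 ]
ellipse [array([131.3, 318.2]), array([25.8, 36.2]), np.float64(77.5)] (115, 305, 36, 28)
M [0.4716 0.29   0.06  ]
ellipse [array([220.1, 201.6]), array([18.8, 20.4]), np.float64(97.7)] (210, 192, 21, 20)
S [0.6688 0.156  0.048 ]
44.95 [ 0.4353 -0.1485  0.1508] [0. 0. 0.] [0.62 0.73 0.08] 0.0832 0.0
```

View pics/end.png

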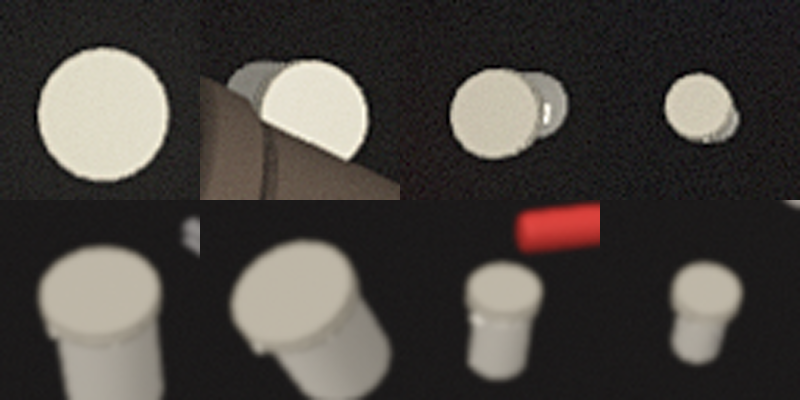

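All four covers sit flat and centred on upright beakers in both views. Handing in.

```bash
python3 -c "
from cell import r
print(r.close_job())"
```

```text
the job is handed in; nothing more can be done
None
```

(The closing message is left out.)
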